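# Hang the basket up and hold the tool cage's gate ajar past its sagging bolt

## Robot

A 7-joint arm with a two-finger parallel gripper is mounted at the origin on the work surface. World frame = base frame: x ahead of the robot, y to its left, z up, the work surface at z = 0. Lengths are in m, angles in rad, forces in N, time in s.
With the tool pointing down it reaches from about 0.425 to 0.875 m from the base axis. Payload 4.7 kg.
Tool frame: the origin (TCP) lies on the mounting face of the last link; the fingertips stand 182 mm ahead of it and the grasp point (between the pads) lies 164 mm ahead of it (ctrl.finger_overhang is the distance from the TCP to the fingertips, in m); z points along the fingers, y is the line along which they close (so a half turn about z gives the same grasp; the last joint's range is limited). The gripper opens to 87 mm and grips with 3 to 60 N. Pads are 19 mm wide; open, the fingers measure 117 mm over their backs; the gripper's body (75 mm by 190 mm) begins 51 mm behind the grasp point.
Start: joints at [-1.319, 0.321, -0.07, 1.45, 0.023, 1.371, -0.057], TCP at [0.153, 0.632, 0.405] pointing down, gripper open.
Joint ranges: [-2.86, 2.86], [-0.3, 2.09], [-1.38, 1.24], [0.06, 2.45], [-1.56, 4.7], [0.09, 2.05], [-2.69, 2.69]. Speed limits (rad/s): [2.57, 2.57, 3.14, 3.14, 3.14, 3.14, 3.14].

## Interface

Orientations are given as a rotation vector (axis times angle).
In Python, from bench import ctrl gives the robot as it stands.
- The arm moves only by the shell command python3 -m jog 'ROWS' [FORCE]. ROWS is a JSON object of lists of equal length, an entry for each row: "translation": the shift along the tool's x, y, z as a fraction of full scale, a list of three; "yaw": the turn about the tool's z as a fraction of full scale; "jaw": the closure, from 0 (fully open) to 1 (shut). In form: {"translation": [[dx, dy, dz], ...], "yaw": [yaw, ...], "jaw": [jaw, ...]}. A call has 1 to 8 rows; each row is the pose to reach, as a shift and turn from the pose commanded when the call began, along the tool's axes at that moment, turning the shorter way round; what a row does not reach only later rows make up. Full scale, the value 1, is 0.2 m for a shift and 180 degrees for a turn. A row lasts 1/8 s, in which the tool goes at most 62.5 mm and 10.7 degrees, less where a joint would pass 70% of its speed; a pose out of reach is approached as far as the arm can. A call with a number of a shift or a turn outside -1 to 1 is refused whole. A call with a gripper value outside its range is refused whole. The fingers move at their own pace and stop on an object; FORCE is the grip in N (left out, the last holds). Time passes only in rows, so rows that repeat a pose let the fingers close. It gives the time, the measured TCP pose, the force, the opening and the grip force at its end, in the units of the state.
- ctrl.get_state(): the state, without advancing time (a new reading comes with each control period).
- ctrl.get_image(name): name is "scene" or "top" or "wrist"; returns a dict with "pixels" (400x640x3 uint8, blue, green, red), "fx", "fy", "cx", "cy" (pixels), "R" (3x3) and "t" (3): a world point X has camera coordinates R X + t; the wrist camera has in their place "mount" (4x4, takes a point from camera to tool coordinates, whose origin is the TCP and whose axes are the flange's). Camera axes: x right, y down, z forward; pixel columns grow to the right and rows downward; lengths in m; the calibration is good to about 2 mm. A picture is of the moment at which its call begins: read the wrist's pose just before it. There is no depth.
- ctrl.close_job(): hands the job in; it is judged then, once.
Trained networks look in a picture, given as the dict that the camera call returned (one of the last four; its "shot" number tells which), for a name from the list of things; names that differ only in an ending like _2 or _b are one class to them, and where a whole thing is asked for, a point or a joint stands for the part that bears it (a point fixed in the world has none). Each returns a list of dicts, best first, with "p" (0 to 1); they miss things now and then, are a little off and sometimes report something else, mostly with a low value. They report only what shows in the picture. A call takes as long as a camera call. They do not tell look-alikes from the thing itself.
- ctrl.silhouettes(label, picture): "region" (400x640 bool, what is visible of it) and "at" ([column, row] in pixels, amid what is visible of it).
The state is a dict: "time": time; "joint_positions": joint angles; "qd": joint speeds; "joint_torque": joint torques, N m; "position": TCP position; "tool_rot": TCP orientation; "ft_force": force on the tool from outside, world axes, zero at the start; "torque": the same for the moment, N m; "grip_width": opening from 0.0 (shut) to 1.0 (fully open); "grip_force": force on a finger pad.
Only numpy, scipy, OpenCV 4.12 (cv2) and the standard library are available. Lean on these libraries where they do the work, as an engineer would, in place of code of your own. Each camera call takes 0.05 s, during which the arm holds its last target. There are 200 camera calls.

## Task

The basket of fittings stands in the way of the tool cage's gate: pick it up by its handle, hang it by that handle on both prongs of the hook stand and let go of it. Then take the bolt by its ball knob, lift the sagging bolt over the bent-up lip of its keeper while pulling it back until it is right out of the keeper, and pull the gate ajar towards you by about a hand's breadth (9 cm at its free edge) against its closing spring. Finish while still holding the gate ajar with the gripper, with the basket still hanging and the jar, tape roll and screwdriver left where they were.

Things in the scene. Friction and masses are not known exactly. Their poses are not given: they have to be found in the camera images.
- basket: Steel basket, loose, 80 x 150 x 50 mm, about 0.4 kg, standing on the bench in front of the gate; origin at the centre of its underside, z up, its long side along its own y.
- basket_handle (a point): Middle of the basket's stiff round handle bar (8 mm thick), 150 mm above the basket's underside. The bar runs level along the point's y axis, straight for 58 mm either side of this point, then goes down to the basket's two short ends (73 mm either side); the opening below the bar is 95 mm high down to the basket's rim, 50 mm above its underside, so the hook's prongs pass through it level; basket and handle are one rigid piece.
- hook_stand: Fixed stand on the bench, 0.2 m high; origin on the bench under the roots of its prongs. Two level round steel prongs (8 mm thick, axes 205 mm above the bench, 76 mm apart at y -38 and +38 mm) point along its own -x for 85 mm, then their tips rise to 232 mm above the bench at 100 mm out. Slim post (25 mm wide) and a 100 mm crossbar up to 215 mm high at the roots; nothing stands between the prongs or in front of their tips (bring the basket in over the tips, moving along +x).
- hook_seat (a point): Where the middle of the basket's handle bar comes to rest: between the two prongs, 45 mm out from their roots, 213 mm above the bench (bar lying across both prongs along this point's y axis; the prongs point along its -x). Anywhere on the level part serves.
- gate_hinge (a point): Point on the gate's vertical hinge axis, at the height of the gate's top rail (150 mm above the bench), fixed to the cage. Its axes are those of the cage: -x is the way out of the cage, towards the robot; the shut gate runs from here along -y for 270 mm to its free edge; the post with the keeper stands just beyond that edge.
- gate (a joint): Opening angle of the gate, rad: 0 shut, grows as the free edge swings out towards the robot (clockwise seen from above), up to 1.2. A spring pulls it shut: about 2 N at the knob when shut, 5 N when ajar. With the bolt in the keeper it only rattles to about 0.02. The free edge is 270 mm from the hinge, so 9 cm is about 0.34 rad.
- gate_edge (a point): Upper front corner of the gate's free edge, moves with the gate. Gate 25 mm thick, top 150 mm above the bench.
- bolt (a joint): How far the bolt is drawn back along the gate, m: 0 fully shut, grows to 0.05 as it is pulled from the keeper towards the hinge (cage +y when the gate is shut). Slides with about 1 N of friction and stays where it is left. Its head comes out of the keeper at about 0.03; the head strikes the lip at 0.012 unless lifted.
- bolt_lift (a joint): How far the bolt is lifted in its tall worn straps, m: 0 sagging at the bottom, where its own weight (0.3 kg) pulls it; at most 0.016. The head passes over the lip only when it is lifted more than 0.009, and must be kept lifted until the head is past the lip. Beyond the lip it may sink again.
- bolt_knob (a point): Centre of the bolt's black ball knob, 24 mm across, on a 10 mm upright stem that stands up from the rod, 55 mm above the rod's axis (226 mm above the bench at rest). Free all round for gripping from above; the straps on either side of the stem end 200 mm above the bench. It moves with the bolt and the gate; when shut it is 205 mm from the hinge along cage -y, less the bolt's draw.
- bolt_head (a point): Centre of the bolt's square head (30 x 30 mm, 12 mm long along the rod), at the keeper end of the rod, 91 mm from the stem, 171 mm above the bench at rest, moves with the bolt.
- keeper_lip (a point): Middle of the upper edge of the keeper's bent-up lip (4 mm thick, 165 mm above the bench), fixed to the post, on the gate side of the bolt's head; the sagging head hangs behind it, its lower edge 9 mm below the lip's. The keeper is a channel open above, its side walls 60 mm high keep the gate shut while the head is in it.
- jar: Bystander: amber jar, 60 mm across, 75 mm high, standing; origin at the centre of its underside.
- tape: Bystander: black tape roll, 90 mm across, 24 mm high, lying flat; origin at the centre of its underside.
- screwdriver: Bystander: screwdriver, 190 mm long, lying flat on the bench; origin at its underside.
Not all that is in view belongs to the job. Of the things shaped like the basket, the steel one is meant. Leave any brown look-alike of the hook_stand alone.

How it is judged:
By the outcome, as a careful person would: the job done as asked, in the order asked, and still so for the second after the job is handed in, while the arm keeps its last pose, push and grip.
It also fails if it takes over 54 s, if anything falls off the work surface, if the arm or the gripper's body presses on something with over 40 N, if the wrist force passes 120 N, or if a joint passes its speed limit or range.

## Working session

There is one attempt and no reset: what is moved stays moved. The work goes in short steps, Python scripts to look and compute and a shell command to move; the robot and the scene stay as the last step left them, time stands still between calls to the robot, and variables do not carry over. Pictures are saved under pics/ and viewed, at most 11 in all, crops included, and the job is handed in when it is done.

```bash
ls; mkdir -p pics
cat > h.py <<'E'
import numpy as np, cv2
from bench import ctrl
from scipy.spatial.transform import Rotation as Ro
def ray(im,px,T=None):
    d=np.array([(px[0]-im['cx'])/im['fx'],(px[1]-im['cy'])/im['fy'],1.])
    if 'R' in im:
        R=np.array(im['R']);t=np.array(im['t']); return -R.T@t, R.T@d
    M=T@np.array(im['mount']); return M[:3,3],M[:3,:3]@d
def atz(im,px,z,T=None):
    o,d=ray(im,px,T); return o+d*(z-o[2])/d[2]
def proj(im,X):
    c=np.array(im['R'])@np.asarray(X)+np.array(im['t']); return [im['fx']*c[0]/c[2]+im['cx'],im['fy']*c[1]/c[2]+im['cy']]
def tri(rs):
    A=0;b=0
    for o,d in rs:
        d=d/np.linalg.norm(d);P=np.eye(3)-np.outer(d,d);A=A+P;b=b+P@o
    return np.linalg.solve(A,b)
def pose():
    s=ctrl.get_state();T=np.eye(4);T[:3,:3]=Ro.from_rotvec(s['tool_rot']).as_matrix();T[:3,3]=s['position'];return T
E
python3 - <<'E'
from h import *
ims={n:ctrl.get_image(n) for n in('scene','top')}
print(pose().round(3))
for n,im in ims.items():
    cv2.imwrite(f'pics/{n}0.png',im['pixels'])
    print(n,ray(im,(320,200)))
    for l in ['basket','hook_stand','gate','bolt','bolt_knob','jar','tape','screwdriver']:
        for r in ctrl.silhouettes(l,im)[:3]:
            ys,xs=np.where(r['region']); 
            if len(xs): print(n,l,round(r['p'],2),np.round(r['at']),xs.min(),xs.max(),ys.min(),ys.max(),len(xs))
E
```

```text
pics
[[-0.972  0.236 -0.     0.153]
 [ 0.236  0.972 -0.002  0.632]
 [-0.    -0.002 -1.     0.404]
 [ 0.     0.     0.     1.   ]]
scene (array([ 1.18601497, -0.79724171,  1.29862253]), array([-0.44334869,  0.48006593, -0.75733815]))
scene basket 0.7 [231. 319.] 218 249 284 345 1377
scene basket 0.68 [246. 208.] 226 267 186 223 1070
scene basket 0.63 [300. 220.] 287 319 189 239 893
scene hook_stand 0.68 [415. 145.] 395 426 114 164 555
scene gate 0.89 [339. 232.] 310 363 202 267 1049
scene bolt 0.69 [328. 230.] 310 341 221 256 222
scene bolt_knob 0.46 [329. 233.] 310 342 221 256 192
scene jar 0.59 [265. 276.] 256 272 267 289 312
scene tape 0.89 [257. 253.] 244 266 242 266 374
scene tape 0.46 [401. 188.] 382 416 152 208 877
top (array([ 0.19164707, -0.01817574,  1.59469527]), array([ 0.18277648, -0.01232724, -0.9830916 ]))
top basket 0.98 [340. 206.] 318 366 187 225 1132
top basket 0.94 [474. 165.] 452 495 142 194 1278
top basket 0.78 [380. 269.] 359 401 242 292 1201
top hook_stand 0.9 [229. 150.] 200 249 129 172 1446
top hook_stand 0.77 [151. 181.] 119 179 164 203 1561
top hook_stand 0.75 [345. 205.] 318 366 187 225 1106
top gate 0.86 [343. 146.] 299 393 127 161 1718
top bolt 0.69 [368. 138.] 342 394 127 140 217
top jar 0.88 [427. 177.] 416 436 168 188 326
top tape 0.59 [416. 210.] 398 424 201 227 325
top screwdriver 0.55 [235. 214.] 232 240 201 230 191
top screwdriver 0.21 [365. 134.] 341 394 126 141 215
```

Run:
```python
import cv2
a=cv2.imread('pics/top0.png')[100:310,100:520];cv2.imwrite('pics/topc.png',cv2.resize(a,(800,400),interpolation=cv2.INTER_CUBIC))
a=cv2.imread('pics/scene0.png')[90:360,190:450];cv2.imwrite('pics/scenec.png',cv2.resize(a,(578,600),interpolation=cv2.INTER_CUBIC))
```

```text
(no output)
```

View pics/topc.png

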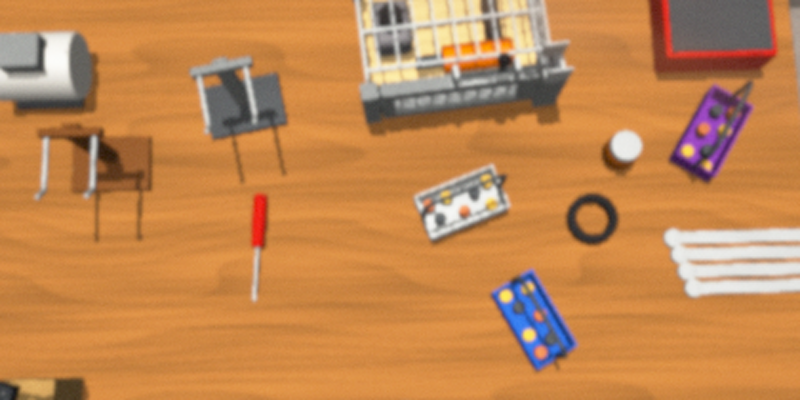

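View pics/scenec.png

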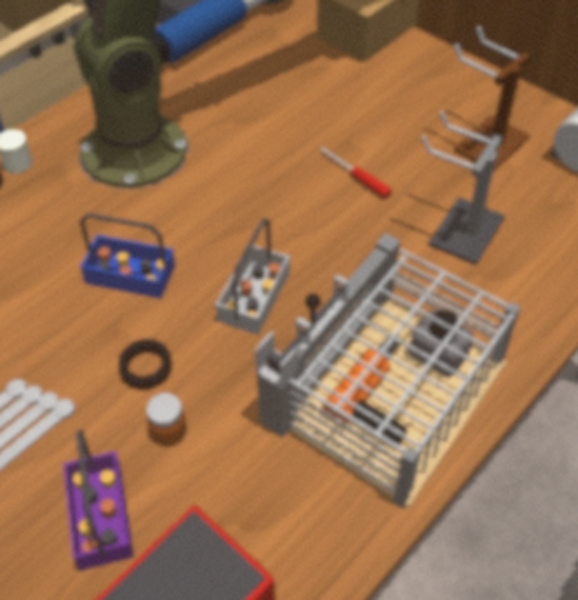

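The steel basket is the grey/white one at top px (340,206), between the gate and the robot. The others are blue (380,269) and purple (474,165). The grey hook stand is at (229,150), and the brown look-alike at (151,181). I'll enlarge these to confirm them and pick points.

Run:
```python
import cv2,numpy as np
a=cv2.imread('pics/top0.png');s=cv2.imread('pics/scene0.png')
def c(im,x,y,w,h,k): return cv2.resize(im[y:y+h,x:x+w],(w*k,h*k),interpolation=cv2.INTER_CUBIC)
o=np.zeros((600,800,3),np.uint8)
o[:300,:400]=c(a,195,120,80,60,5)
o[:300,400:]=c(a,305,175,80,60,5)
o[300:,:560]=c(a,295,115,112,60,5)
o[300:,560:]=c(s,305,195,48,60,5)
cv2.imwrite('pics/m1.png',o)
```

```text
(no output)
```

View pics/m1.png

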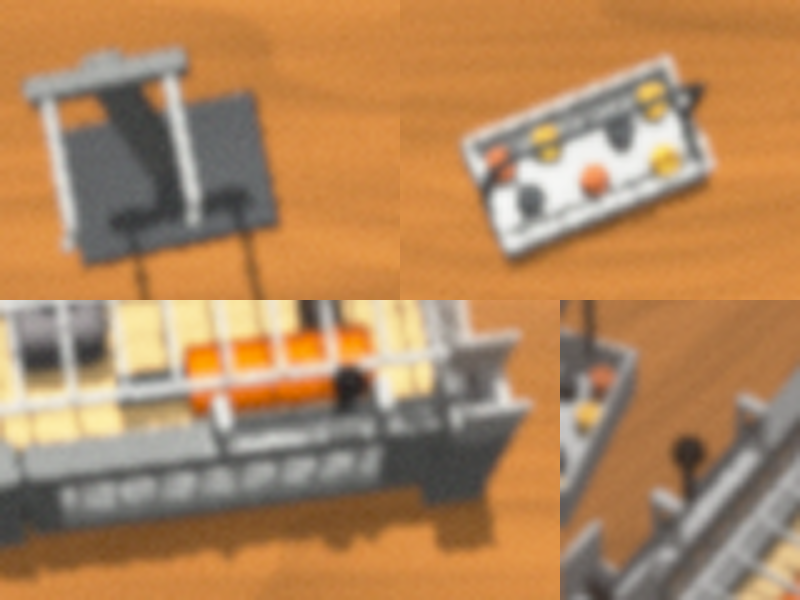

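Run:
```python
from h import *
np.set_printoptions(precision=4,suppress=True)
t=ctrl.get_image('top');s=ctrl.get_image('scene')
f=lambda p,z:atz(t,p,z)[:2]
r1,r2,t1,t2=f((204.6,139),.209),f((229.4,135.6),.209),f((209,168.6),.232),f((233.4,164),.232)
print('roots',r1,r2,np.linalg.norm(r1-r2),'tips',t1,t2,np.linalg.norm(t1-r1),np.linalg.norm(t2-r2), 'yawdir',np.degrees(np.arctan2(*(r1-t1+r2-t2)[::-1])))
C=[f(p,.05) for p in((318.2,202.6),(359.4,186.4),(367.4,208),(326.6,226))]
print('basket',C,np.mean(C,0),[np.linalg.norm(C[i]-C[i-1]) for i in range(4)])
d=(C[0]-C[1]+C[3]-C[2]);print('long ang',np.degrees(np.arctan2(d[1],d[0])))
print('handle ends',f((322.4,212),.15),f((365,194),.15), 'scene corner?')
print('knob',f((365,131.6),.226),tri([ray(t,(365,131.6)),ray(s,(330.6,225.4))]))
# rail front top edge
a,b=f((300,150),.15),f((338,145.5),.15);print('rail',a,b,np.degrees(np.arctan2(*(a-b)[::-1])))
# fingertip sanity: handle in scene
m=np.mean(C,0)
for z in (.15,):print('proj handle mid scene',proj(s,[*m,z]),proj(t,[*m,z]))
```

```text
roots [0.6489 0.3135] [0.6579 0.2377] 0.0764205060050406 tips [0.5488 0.2932] [0.5612 0.2207] 0.1021300904479371 0.09826908781741718 yawdir 10.726726577198452
basket [array([ 0.4702, -0.0313]), array([ 0.522 , -0.1715]), array([ 0.4476, -0.1951]), array([ 0.3907, -0.057 ])] [ 0.4576 -0.1137] [np.float64(0.08352185281697161), np.float64(0.14949278558887794), np.float64(0.0780573477641915), np.float64(0.14931241785897148)]
long ang 111.34406421359898
handle ends [ 0.422  -0.0427] [ 0.4758 -0.1781] scene corner?
knob [ 0.655  -0.1785] [ 0.6572 -0.177   0.2239]
rail [0.6243 0.0232] [ 0.6362 -0.0987] 95.6056860891364
proj handle mid scene [np.float64(301.09509463348024), np.float64(199.12148702384218)] [np.float64(344.7350293640343), np.float64(200.20061679837886)]
```

Measurements agree with the given sizes: rim 150x80, prong spacing 76, knob at z .224. Start moving towards the basket.

```bash
cat >> h.py <<'E'
def go(x,y,z,ang=None):
    """fractions to bring the grasp point to x,y,z (world), tool y at ang deg"""
    T=pose();d=T[:3,:3].T@(np.array([x,y,z+.164])-T[:3,3])/.2
    a=np.degrees(np.arctan2(T[1,1],T[0,1])); w=0 if ang is None else -((ang-a+90)%180-90)/180
    print('shift',d.round(3),'yaw',round(w,4),'now g',(T[:3,3]-[0,0,.164]).round(4),'ang',a.round(1))
E
python3 -m jog '{"translation":[[-0.3,-0.18,0],[-0.6,-0.36,0],[-0.9,-0.53,0],[-1,-0.6,0],[-1,-0.6,0],[-1,-0.6,0],[-1,-0.6,0]],"yaw":[0.05,0.1,0.15,0.2,0.25,0.3,0.306],"jaw":[0.4,0.4,0.4,0.4,0.4,0.4,0.4]}' 30
python3 -c "
from h import *
go(.43,.25,.25);go(.455,.1,.25)"
```

```text
time: 1.88
position: [0.3193, 0.4679, 0.4049]
tool_rot: [-1.772, -2.594, -0.001]
ft_force: [-0.5, 0.6, -0.2]
grip_width: 0.603
grip_force: 0.0
shift [-1.216  0.119 -0.046] yaw 0 now g [0.3193 0.4679 0.2409] ang 21.3
shift [-1.96  -0.037 -0.046] yaw 0 now g [0.3193 0.4679 0.2409] ang 21.3
```

```bash
python3 -m jog '{"translation":[[-0.3,0.05,0],[-0.6,0.1,0],[-0.9,0.1,0],[-1,0.1,0]],"yaw":[0,0,0,0],"jaw":[0.4,0.4,0.4,0.4]}' >/dev/null
python3 -m jog '{"translation":[[-0.3,-0.1,-0.05],[-0.6,-0.2,-0.1],[-0.9,-0.25,-0.1],[-1,-0.3,-0.1],[-1,-0.3,-0.1]],"yaw":[0,0,0,0,0],"jaw":[0.4,0.4,0.4,0.4,0.4]}'
python3 - <<'E'
from h import *
T=pose();im=ctrl.get_image('wrist');cv2.imwrite('pics/w1.png',im['pixels'])
np.savez('w1.npz',T=T,**{k:im[k] for k in('fx','fy','cx','cy','mount')})
for r in ctrl.silhouettes('basket',im)[:2]:print(r['p'],r['at'])
M=np.array(im['mount']);
for X in [(.4576,-.1137,.15),(.4365,-.0597,.15),(.4787,-.1677,.15)]:
    c=np.linalg.inv(T@M)@np.array([*X,1]);print(im['fx']*c[0]/c[2]+im['cx'],im['fy']*c[1]/c[2]+im['cy'])
go(.4576,-.1137,.25,21.3)
E
```

```text
time: 3.0
position: [0.4271, 0.0802, 0.425]
tool_rot: [-1.773, -2.593, -0.002]
ft_force: [-0.0, 1.0, -0.0]
grip_width: 0.6
grip_force: 0.0
0.9 [297.5, 298.0]
0.36 [543.1, 96.6]
287.3719816316021 356.7991369041141
285.3054214201108 316.4880541596977
289.22711335431296 392.9860178670564
shift [-0.97  -0.217  0.053] yaw 0.001 now g [0.427  0.0827 0.2608] ang 21.5
```

View pics/w1.png

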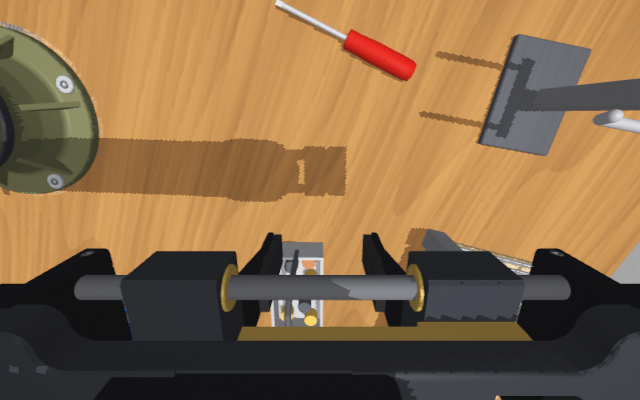

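The wrist view shows the basket with the bar near (286,320), which fits the estimate. Move above it.

```bash
python3 -m jog '{"translation":[[-0.3,-0.1,0],[-0.6,-0.2,0],[-0.9,-0.22,0],[-0.97,-0.22,0],[-0.97,-0.22,0],[-0.97,-0.22,0],[-0.97,-0.22,0]],"yaw":[0,0,0,0,0,0,0],"jaw":[0.4,0.4,0.4,0.4,0.4,0.4,0.4]}'
python3 - <<'E'
from h import *
T=pose();go(.4576,-.1137,.15,21.3)
for n in('scene','top'):
    im=ctrl.get_image(n);p=np.array(proj(im,[.4576,-.1137,.17])).astype(int);print(n,p,proj(im,T[:3,3]-[0,0,.164]))
    cv2.imwrite(f'pics/{n}1.png',cv2.resize(im['pixels'][p[1]-50:p[1]+50,p[0]-65:p[0]+65],(780,600),interpolation=cv2.INTER_CUBIC))
E
```

```text
time: 3.98
position: [0.4569, -0.1141, 0.4246]
tool_rot: [-1.768, -2.596, -0.0]
ft_force: [0.1, -0.3, 0.1]
grip_width: 0.598
grip_force: 0.0
shift [0.001 0.004 0.553] yaw 0.0011 now g [ 0.4569 -0.1141  0.2606] ang 21.5
scene [300 195] [np.float64(299.5995510111698), np.float64(178.80783232716377)]
top [345 199] [np.float64(347.1477979280256), np.float64(193.48148859980876)]
```

View pics/scene1.png

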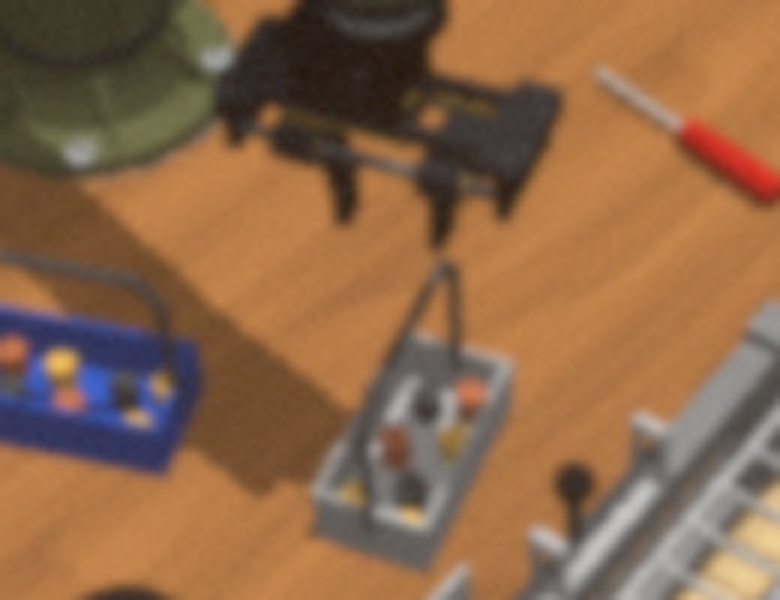

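The open fingers sit above the steel basket's bar, which runs (445,265)-(355,445) in this crop. It looks a few mm to the right of my estimate, so I'll check numerically.

Run:
```python
from h import *
im=ctrl.get_image('scene')
P=lambda u,v:atz(im,(235+u/6,145+v/6),.154)[:2]
a,b=P(445,265),P(355,445);print(a,b,np.linalg.norm(a-b),np.degrees(np.arctan2(*(a-b)[::-1])),(a+b)/2)
n=np.array([np.cos(np.radians(21.3)),np.sin(np.radians(21.3))]);print('perp offset',(a-[.4576,-.1137])@n,(b-[.4576,-.1137])@n)
go(.4576,-.1137,.15,21.3)
```

```text
[ 0.4479248  -0.05889288] [ 0.50819473 -0.20152471] 0.15484283494257786 112.90677822157407 [ 0.47805976 -0.13020879]
perp offset 0.010894452024687796 0.015236228809594944
shift [0.005 0.007 0.554] yaw 0.0005 now g [ 0.4567 -0.1152  0.2608] ang 21.4
```

```bash
python3 -m jog '{"translation":[[0,0.04,0.15],[0,0.04,0.3],[0,0.04,0.42],[0,0.04,0.5],[0,0.04,0.55],[0,0.04,0.55],[0,0.04,0.55]],"yaw":[0,0,0,0,0,0,0],"jaw":[0.2,0.2,0.2,0.2,0.2,0.2,0.2]}'
python3 - <<'E'
from h import *
T=pose();go(.4576,-.1137,.15,21.3)
im=ctrl.get_image('scene');p=(300,200)
cv2.imwrite(f'pics/scene2.png',cv2.resize(im['pixels'][p[1]-50:p[1]+50,p[0]-65:p[0]+65],(780,600),interpolation=cv2.INTER_CUBIC))
E
```

```text
time: 5.0
position: [0.4646, -0.1131, 0.3155]
tool_rot: [1.772, 2.593, 0.001]
ft_force: [0.6, 0.4, 0.0]
grip_width: 0.797
grip_force: 0.0
shift [ 0.01  -0.033  0.007] yaw -0.0 now g [ 0.4646 -0.1131  0.1515] ang 21.3
```

View pics/scene2.png

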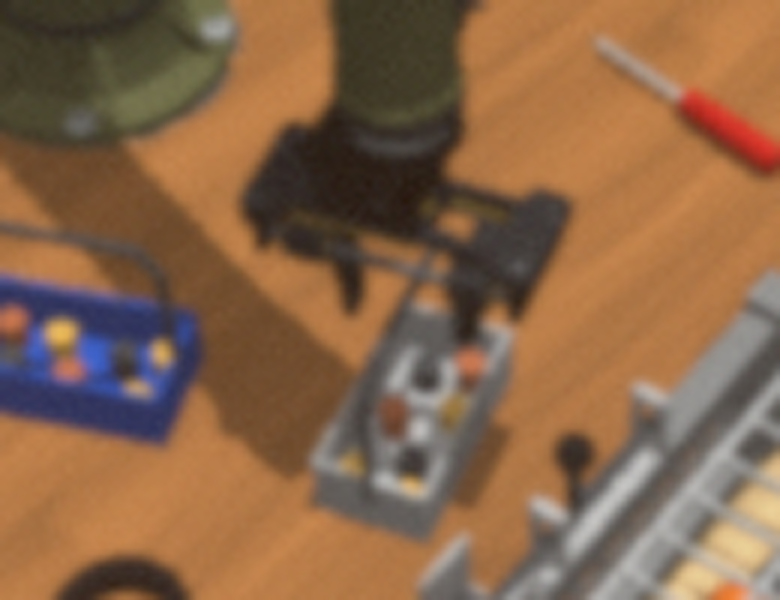

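The bar lies between the fingers. Close and lift.

```bash
python3 -m jog '{"translation":[[0,0,0.01],[0,0,0.01],[0,0,0.01],[0,0,0.01],[0,0,0.01],[0,0,0.01],[0,0,0.01]],"yaw":[0,0,0,0,0,0,0],"jaw":[0.6,1,1,1,1,1,1]}' 50
python3 -m jog '{"translation":[[0,0,-0.05],[0,0,-0.2],[0,0,-0.4],[0,0,-0.55],[0,0,-0.65],[0,0,-0.65]],"yaw":[0,0,0,0,0,0],"jaw":[1,1,1,1,1,1]}'
python3 - <<'E'
from h import *
go(.40,.2,.28,9.3)
E
```

```text
time: 5.92
position: [0.464, -0.1132, 0.3127]
tool_rot: [-1.773, -2.593, 0.001]
ft_force: [-0.5, -0.3, 0.9]
grip_width: 0.086
grip_force: 5.4
time: 6.68
position: [0.4644, -0.1133, 0.444]
tool_rot: [1.772, 2.592, 0.003]
ft_force: [0.3, 0.1, -4.9]
grip_width: 0.069
grip_force: 49.9
shift [1.576 0.269 0.   ] yaw 0.0666 now g [ 0.4644 -0.1133  0.28  ] ang 21.3
```

```bash
python3 -m jog '{"translation":[[0.1,0.03,0],[0.3,0.1,0],[0.5,0.16,0],[0.7,0.22,0],[0.85,0.27,0],[0.91,0.28,0]],"yaw":[0.01,0.03,0.05,0.067,0.067,0.067],"jaw":[1,1,1,1,1,1]}'>/dev/null
python3 -c "
from h import *
go(.505,.251,.265,9.3)"
```

```text
shift [0.804 0.414 0.06 ] yaw 0.0006 now g [0.4496 0.0788 0.2773] ang 9.4
```

```bash
python3 -m jog '{"translation":[[0.15,0.05,0],[0.3,0.1,0],[0.5,0.2,0.05],[0.7,0.3,0.05],[0.78,0.38,0.05],[0.8,0.41,0.05],[0.8,0.41,0.05]],"yaw":[0,0,0,0,0,0,0],"jaw":[1,1,1,1,1,1,1]}'
python3 - <<'E'
from h import *
go(.596,.266,.265,9.3)
s=ctrl.get_image('scene');t=ctrl.get_image('top')
p=np.array(proj(s,[.55,.26,.2])).astype(int);q=np.array(proj(t,[.57,.26,.2])).astype(int);print(p,q)
c=lambda im,p:cv2.resize(im['pixels'][p[1]-50:p[1]+50,p[0]-40:p[0]+40],(400,500),interpolation=cv2.INTER_CUBIC)
cv2.imwrite('pics/m2.png',np.hstack([c(s,p),c(t,q)]))
E
```

```text
time: 8.3
position: [0.5059, 0.2465, 0.4322]
tool_rot: [2.037, 2.391, -0.003]
ft_force: [0.3, -0.3, -3.8]
grip_width: 0.067
grip_force: 49.8
shift [0.025 0.46  0.015] yaw -0.001 now g [0.5059 0.2465 0.2682] ang 9.1
[381 150] [222 164]
```

View pics/m2.png

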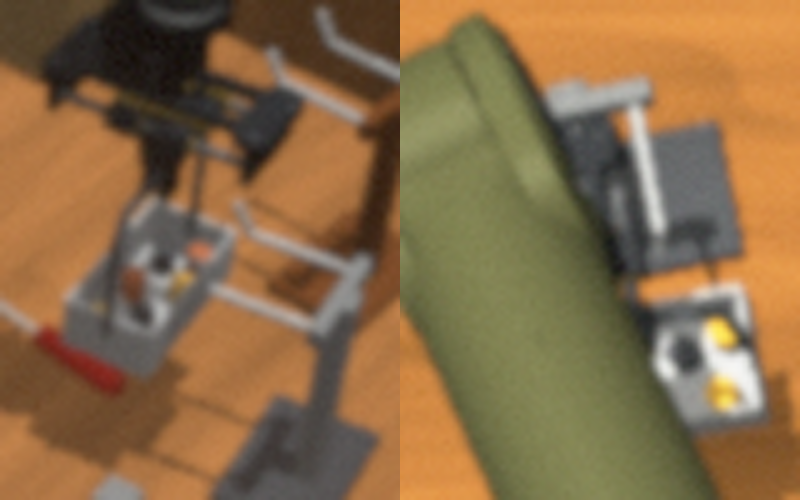

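Run:
```python
from h import *
t=ctrl.get_image('top')
a,b=atz(t,(255,197),.168)[:2],atz(t,(250.4,171.6),.168)[:2];m=(a+b)/2
print(a,b,np.degrees(np.arctan2(*(b-a)[::-1])))
h=np.radians(9.3);R=np.array([[np.cos(h),np.sin(h)],[-np.sin(h),np.cos(h)]])
print('end in grasp frame',R@(m-pose()[:2,3]),'grasp in hook frame (root mid)',R@(pose()[:2,3]-[.6534,.2756]))
```

```text
[0.47150864 0.16451954] [0.5526789  0.17875633] 9.94815313461436
end in grasp frame [-0.00553769 -0.07477627] grasp in hook frame (root mid) [-0.15071184 -0.00498366]
```

The basket is centred on the grip and aligned with the prongs. Move in, then lower.

```bash
python3 -m jog '{"translation":[[0.02,0.08,0],[0.02,0.2,0],[0.025,0.32,0],[0.025,0.42,0],[0.025,0.46,0],[0.025,0.46,0],[0.025,0.46,0]],"yaw":[0,0,0,0,0,0,0],"jaw":[1,1,1,1,1,1,1]}'
python3 -m jog '{"translation":[[0,0,0.05],[0,0,0.11],[0,0,0.17],[0,0,0.22],[0,0,0.25],[0,0,0.255]],"yaw":[0,0,0,0,0,0],"jaw":[1,1,1,1,1,1]}'
python3 -c "
from h import *
go(.596,.266,.213,9.3)"
```

```text
time: 9.32
position: [0.5948, 0.2675, 0.4329]
tool_rot: [-2.035, -2.393, 0.0]
ft_force: [0.2, -0.9, -3.9]
grip_width: 0.069
grip_force: 49.8
time: 10.07
position: [0.5954, 0.2676, 0.3812]
tool_rot: [-2.035, -2.393, 0.001]
ft_force: [-0.3, 0.3, -3.6]
grip_width: 0.072
grip_force: 49.8
shift [-0.008  0.001  0.021] yaw -0.0004 now g [0.5954 0.2676 0.2172] ang 9.2
```

Lower in small steps until the force shows contact.

```bash
python3 -m jog '{"translation":[[0,0,0.01],[0,0,0.02],[0,0,0.03],[0,0,0.03]],"yaw":[0,0,0,0],"jaw":[1,1,1,1]}'
```

```text
time: 10.58
position: [0.5954, 0.2676, 0.3756]
tool_rot: [-2.035, -2.393, 0.0]
ft_force: [0.1, -0.1, -3.8]
grip_width: 0.069
grip_force: 49.8
```

```bash
python3 -m jog '{"translation":[[0,0,0.01],[0,0,0.02],[0,0,0.02]],"yaw":[0,0,0],"jaw":[1,1,1]}' | grep -E "pos|ft"
python3 -m jog '{"translation":[[0,0,0.01],[0,0,0.02],[0,0,0.02]],"yaw":[0,0,0],"jaw":[1,1,1]}' | grep -E "pos|ft"
```

```text
position: [0.5956, 0.2675, 0.3744]
ft_force: [-3.3, -2.2, 6.3]
position: [0.5955, 0.2672, 0.3739]
ft_force: [-10.2, -3.6, 20.7]
```

Seated on the prongs. Back off the press, open partly and rise.

```bash
python3 -m jog '{"translation":[[0,0,-0.015],[0,0,-0.025],[0,0,-0.025],[0,0,-0.025],[0,0,-0.025],[0,0,-0.025],[0,0,-0.025]],"yaw":[0,0,0,0,0,0,0],"jaw":[1,1,0.8,0.65,0.6,0.6,0.6]}'
python3 -m jog '{"translation":[[0,0,-0.05],[0,0,-0.15],[0,0,-0.3],[0,0,-0.5],[0,0,-0.6],[0,0,-0.6]],"yaw":[0,0,0,0,0,0],"jaw":[0.6,0.6,0.6,0.6,0.6,0.6]}'
python3 - <<'E'
from h import *
go(.55,.1,.33,5.6)
s=ctrl.get_image('scene')
p=np.array(proj(s,[.6,.26,.15])).astype(int)
c=lambda im,p:cv2.resize(im['pixels'][p[1]-40:p[1]+40,p[0]-40:p[0]+40],(400,400),interpolation=cv2.INTER_CUBIC)
cv2.imwrite('pics/m3.png',c(s,p))
E
```

```text
time: 12.2
position: [0.5955, 0.2677, 0.3725]
tool_rot: [-2.035, -2.393, 0.0]
ft_force: [-0.5, 0.8, -0.3]
grip_width: 0.39
grip_force: 0.0
time: 12.95
position: [0.5958, 0.2674, 0.4964]
tool_rot: [2.034, 2.391, 0.009]
ft_force: [-0.4, 0.3, -1.2]
grip_width: 0.397
grip_force: 0.0
shift [-0.789 -0.36   0.009] yaw 0.0201 now g [0.5958 0.2674 0.3324] ang 9.2
```

View pics/m3.png

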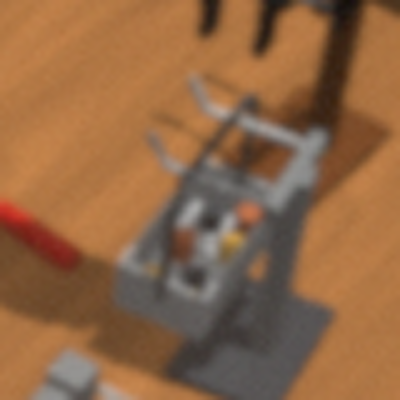

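The basket hangs on both prongs. Go to the knob.

```bash
python3 -m jog '{"translation":[[-0.2,0,0],[-0.45,0,0],[-0.7,0,0],[-0.9,0,0],[-1,0,0]],"yaw":[0.01,0.02,0.02,0.02,0.02],"jaw":[0.5,0.5,0.5,0.5,0.5]}' >/dev/null
python3 -m jog '{"translation":[[-0.25,0,0],[-0.5,0,0],[-0.75,0,0],[-0.9,0,0],[-0.9,0,0],[-0.9,0,0]],"yaw":[0,0,0,0,0,0],"jaw":[0.5,0.5,0.5,0.5,0.5,0.5]}'
python3 - <<'E'
from h import *
go(.657,-.177,.30,5.6)
T=pose();w=ctrl.get_image('wrist');s=ctrl.get_image('scene');t=ctrl.get_image('top')
for im in(w,s,t):
  for l in('bolt_knob',):
    for r in ctrl.silhouettes(l,im)[:2]:
        ys,xs=np.where(r['region']);print(r['p'],r['at'],xs.min(),xs.max(),ys.min(),ys.max())
M=np.linalg.inv(T@np.array(w['mount']));c=M@np.array([.657,-.177,.226,1]);print('exp wrist',w['fx']*c[0]/c[2]+w['cx'],w['fy']*c[1]/c[2]+w['cy'])
p=np.array(proj(s,[.657,-.177,.226])).astype(int);print(p)
a=cv2.resize(s['pixels'][p[1]-50:p[1]+50,p[0]-40:p[0]+40],(480,600),interpolation=cv2.INTER_CUBIC)
cv2.imwrite('pics/m4.png',np.hstack([a,cv2.resize(t['pixels'][105:205,340:393],(318,600),interpolation=cv2.INTER_CUBIC)]))
E
```

```text
time: 14.38
position: [0.6455, -0.1074, 0.4921]
tool_rot: [-2.106, -2.329, -0.001]
ft_force: [0.2, 0.8, 0.5]
grip_width: 0.498
grip_force: 0.0
shift [-0.352  0.022  0.14 ] yaw 0.0008 now g [ 0.6455 -0.1074  0.3281] ang 5.7
0.97 [325.3, 269.5] 314 337 178 322
0.45 [323.9, 239.2] 310 343 220 257
0.32 [313.3, 254.9] 305 324 240 263
0.47 [383.8, 132.3] 362 394 126 137
exp wrist 327.48553686284754 271.35512007400564
[329 225]
```

View pics/m4.png

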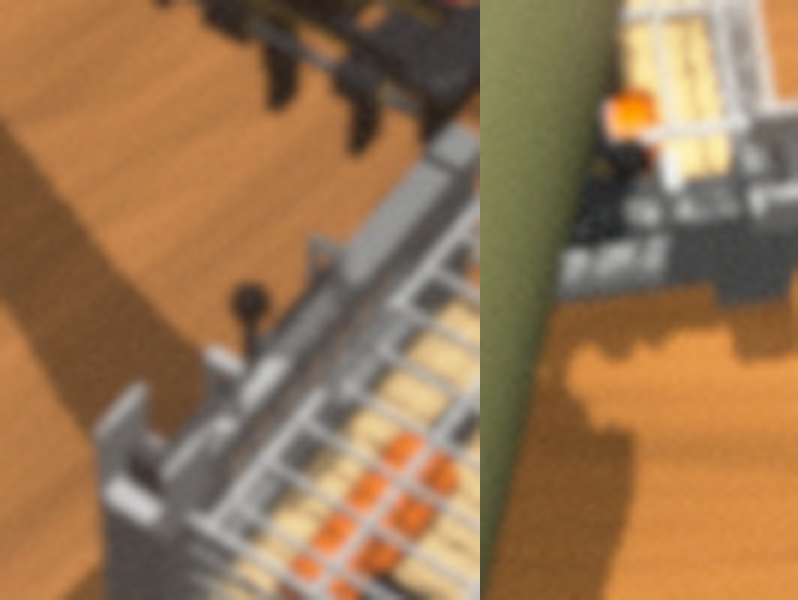

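Knob at scene px (330.7,225.5), consistent with before. Go over it and straight down.

```bash
python3 -m jog '{"translation":[[-0.15,0.01,0],[-0.3,0.02,0],[-0.35,0.022,0.05],[-0.35,0.022,0.1],[-0.35,0.022,0.1],[-0.35,0.022,0.1]],"yaw":[0,0,0,0,0,0],"jaw":[0.4,0.4,0.4,0.4,0.4,0.4]}'
python3 - <<'E'
from h import *
go(.657,-.177,.228,5.6)
T=pose();w=ctrl.get_image('wrist')
for r in ctrl.silhouettes('bolt_knob',w)[:2]:
        ys,xs=np.where(r['region']);print(r['p'],r['at'],xs.min(),xs.max(),ys.min(),ys.max())
M=np.linalg.inv(T@np.array(w['mount']))
for z in (.226,.18):
  c=M@np.array([.657,-.177,z,1]);print('exp wrist',w['fx']*c[0]/c[2]+w['cx'],w['fy']*c[1]/c[2]+w['cy'])
cv2.imwrite('pics/w4.png',w['pixels'])
E
```

```text
time: 15.42
position: [0.6568, -0.1766, 0.4728]
tool_rot: [-2.107, -2.33, -0.001]
ft_force: [0.6, -0.4, 0.6]
grip_width: 0.6
grip_force: 0.0
shift [-0.002  0.001  0.404] yaw 0.0009 now g [ 0.6568 -0.1766  0.3088] ang 5.8
0.62 [320.7, 213.0] 309 335 113 274
exp wrist 323.2111152146279 213.43521749409095
exp wrist 322.9851980043845 197.9308816605342
```

View pics/w4.png

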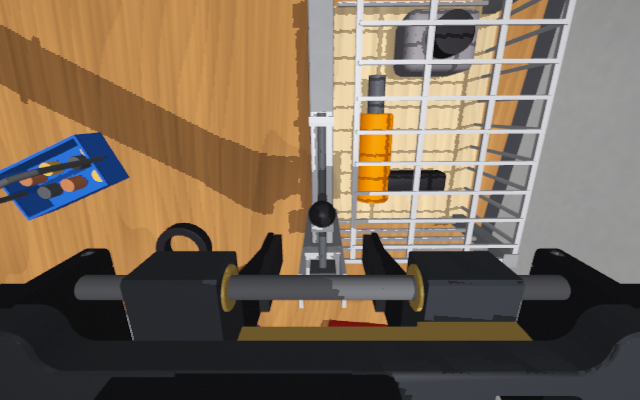

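The knob at (322,214) matches the expected (323,213), and the gate lies square to the tool. Descend and grip.

```bash
python3 -m jog '{"translation":[[0,0,0.1],[0,0,0.2],[0,0,0.3],[0,0,0.37],[0,0,0.4],[0,0,0.4]],"yaw":[0,0,0,0,0,0],"jaw":[0.4,0.4,0.4,0.4,0.4,0.4]}' | grep -E "pos|ft"
python3 -m jog '{"translation":[[0,0,0],[0,0,0],[0,0,0],[0,0,0],[0,0,0],[0,0,0]],"yaw":[0,0,0,0,0,0],"jaw":[0.7,1,1,1,1,1]}' 40
```

```text
position: [0.6566, -0.1781, 0.3925]
ft_force: [0.5, 0.5, 0.8]
time: 17.02
position: [0.6567, -0.1781, 0.393]
tool_rot: [2.109, 2.328, 0.001]
ft_force: [1.1, -0.1, 0.7]
grip_width: 0.251
grip_force: 40.0
```

```bash
python3 -m jog '{"translation":[[0,0,-0.02],[0,0,-0.04],[0,0,-0.06],[0,0,-0.065],[0,0,-0.065]],"yaw":[0,0,0,0,0],"jaw":[1,1,1,1,1]}'
```

```text
time: 17.65
position: [0.6566, -0.178, 0.4058]
tool_rot: [2.109, 2.328, 0.001]
ft_force: [2.3, -0.1, -2.3]
grip_width: 0.25
grip_force: 40.0
```

```bash
python3 -m jog '{"translation":[[0.03,0,0],[0.06,0,0],[0.1,0,0],[0.14,0,0],[0.18,0,0],[0.21,0,0],[0.215,0,0],[0.215,0,0]],"yaw":[0,0,0,0,0,0,0,0],"jaw":[1,1,1,1,1,1,1,1]}'
python3 -c "
from h import *
go(.6567,-.178,.229)
T=pose();k=T[:2,3];a=np.radians(95.7);h=np.array([.6567,-.178])+.205*np.array([np.cos(a),np.sin(a)])
print(h,np.linalg.norm(k-h))
for th in (.1,.2,.3,.36):
    r=k-h;c,s=np.cos(-th),np.sin(-th);q=h+np.array([[c,-s],[s,c]])@r
    print(th,(T[:3,:3].T@np.array([*(q-k),0])/.2).round(3),'yaw',round(np.degrees(th)/180,3))
"
```

```text
time: 18.65
position: [0.6522, -0.1349, 0.4056]
tool_rot: [-2.108, -2.328, -0.0]
ft_force: [1.1, 1.1, -2.6]
grip_width: 0.252
grip_force: 40.0
shift [-0.217  0.001  0.063] yaw 0 now g [ 0.6522 -0.1349  0.2416] ang 5.7
[0.63633945 0.02598639] 0.16164292268021874
0.1 [ 0.004 -0.081  0.   ] yaw 0.032
0.2 [ 0.016 -0.161  0.   ] yaw 0.064
0.3 [ 0.036 -0.239  0.   ] yaw 0.095
0.36 [ 0.052 -0.285  0.   ] yaw 0.115
```

```bash
python3 -m jog '{"translation":[[0.001,-0.04,0],[0.004,-0.08,0],[0.009,-0.12,0],[0.016,-0.16,0],[0.025,-0.2,0],[0.036,-0.239,0],[0.048,-0.274,0],[0.048,-0.274,0]],"yaw":[0.016,0.032,0.048,0.064,0.08,0.095,0.11,0.11],"jaw":[1,1,1,1,1,1,1,1]}'
python3 - <<'E'
from h import *
T=pose();k=T[:2,3];h=np.array([.6363,.026]);r=k-h
print('gate ang',np.radians(95.7-180)+0-np.arctan2(r[1],r[0]), np.arctan2(*(np.array([.6522,-.1349])-h)[::-1])-np.arctan2(r[1],r[0]),np.linalg.norm(r))
s=ctrl.get_image('scene');t=ctrl.get_image('top')
cv2.imwrite('pics/m5.png',np.hstack([cv2.resize(s['pixels'][100:300,230:430],(400,400)),cv2.resize(t['pixels'][100:250,220:395+0],(400,343)) if 0 else cv2.resize(t['pixels'][80:240,200:360+0],(400,400))]))
E
```

```text
time: 19.65
position: [0.597, -0.1315, 0.4063]
tool_rot: [2.477, 1.93, 0.003]
ft_force: [4.0, -0.2, -3.4]
grip_width: 0.252
grip_force: 40.0
gate ang 0.3438754199973999 0.3428910029314802 0.1623519332639085
```

View pics/m5.png

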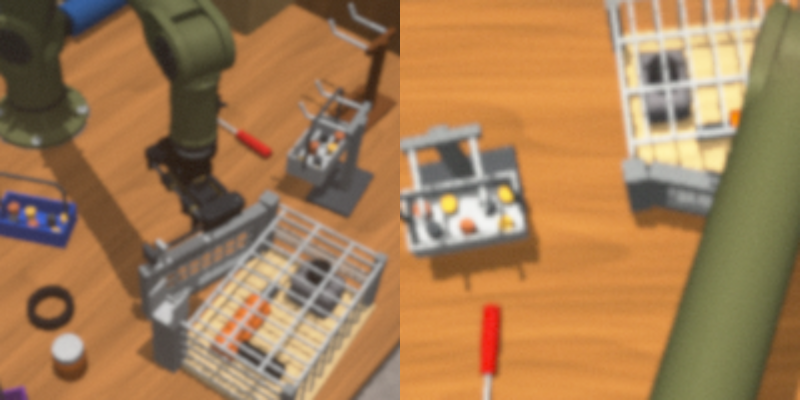

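The gate stands ajar by about 0.34 rad with the knob held, the spring pulling about 4 N. The basket still hangs and the bystanders are untouched.

```bash
python3 -m jog '{"translation":[[0,0,0],[0,0,0],[0,0,0]],"yaw":[0,0,0],"jaw":[1,1,1]}' && python3 -c "
from bench import ctrl
print(ctrl.close_job())"
```

```text
time: 20.12
position: [0.597, -0.1314, 0.4058]
tool_rot: [2.478, 1.93, 0.0]
ft_force: [3.7, -1.8, -2.8]
grip_width: 0.254
grip_force: 40.0
the job is handed in; nothing more can be done
None
```

The job is handed in at 20.1 s: the basket hangs on both prongs, the bolt is drawn about 43 mm clear of the keeper, and the gripper holds the gate ajar at about 0.34 rad (9 cm). The jar, tape roll and screwdriver were not touched, and no verdict came back.

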